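# Pin the clamshell gluing jig shut on a puppet limb

## Task

A wooden puppet limb lies in the open clamshell gluing jig. Swing the jig's hinged upper half down over it, then take the slim pin (not the thick one) out of the pin block and push it down through the aligned holes of both halves until its collar presses the upper half fully shut. Two sprung plungers push the halves apart again if nothing presses, so finish while still holding the pin by its knob and pressing it down firmly, with the halves tight shut; leave the thick pin in its block and the objects lying around alone.

Things in the scene. Friction and masses are not known exactly. Their poses are not given: they have to be found in the camera images.
- jig: Lower half of the jig, plywood, 130 (x) x 170 (y) x 36 mm, screwed to the table. Origin: centre of its underside; z up, -x its front. Hinge axis along y at x = 65, z = 36 mm. Flat top at z = 36 mm; nest for the limb along y. Two sprung steel plungers at x = -40, y = +-55 mm stand 5 mm proud and carry the upper half until it is pressed: about 9 N at the pin hole shuts it, 6 N keeps it shut.
- jig_hole (a point): Mouth (centre, at the top) of the 12.5 mm round blind hole in the lower half's front strip, 30 mm deep; at x = -40 mm, y = 0, z = 36 mm in the jig's frame.
- jig_lid (a joint): Opening angle of the upper half, rad: 0 = fully shut, about 0.045 = lying unpressed on the sprung plungers, at the start 0.7 to 1.2 (free front edge up, hinge at the back). The hinge is stiff: the half stays where it is left; moving it takes about 2 to 3 N at the tab.
- lid_tab (a point): Centre of the outer face of the thumb tab at the upper half's free front edge, the place to push it shut. Tab 28 mm long, 50 wide, 10 thick, flush with the outer face. It lies 142 mm from the hinge axis along the half and 22 mm above the mating plane: 58 mm over the table when shut.
- lid_hole (a point): Centre of the round 13 mm through hole at the outer face of the upper half (wood, 22 mm thick, 170 mm wide, 130 mm long without the tab), 105 mm from the hinge axis; straight above jig_hole and 58 mm over the table when shut.
- pin_block: Plywood block 60 (x) x 150 (y) x 55 mm high, screwed to the table, with two upright 16 mm holes at y = +40 and -40 mm in its frame, one pin standing in each, either way round. Origin: centre of its underside.
- slim_pin_grip (a point): Centre of the slim pin's knob. Upright steel pin: shaft 10 mm thick, 46 mm long; 22 mm collar 6 mm high; neck 14 x 13 mm; round black knob 24 mm in diameter, 26 mm high. This point is 32 mm above the collar's underside, 78 mm above the tip. Parked, the collar rests on the block (knob centre 87 mm over the table); home in the shut jig, 90 mm over the table. About 60 g.
- slim_pin_tip (a point): Lower end of the slim pin's shaft (chamfered), on its axis.
- thick_pin_grip (a point): Centre of the knob of the thick pin (same build, shaft 14 mm, knob 36 mm in diameter); it does not fit the jig. Leave it in the block.
- limb_work_mid (a point): Middle of the puppet limb (131 x 26 x 22 mm, wood) that lies in the jig's nest, about 35 mm over the table.
- limb_one: Bystander: bare wooden puppet limb 151 mm long, 34 mm wide, lying to the left of the jig. Origin: centre of its underside.
- limb_two: Bystander: bare wooden puppet limb 141 mm long, 31 mm wide, lying to the left of the jig. Origin: centre of its underside.
- sanding: Bystander: sanding block 112 x 62 x 36 mm, lying behind the jig. Origin: centre of its underside.

How it is judged:
On the way, in this order (a step that is already met when the one before it is completed fails the run):
1. upper half swung down onto the plungers, slim pin still outside the jig (value of joint jig_lid below 0.08 rad and horizontal distance between slim_pin_tip and jig_hole above 0.03 m), for 0.2 s.
2. slim pin through the upper half into the lower half's hole (z of slim_pin_tip in the frame of jig below 0.03 m and horizontal distance between slim_pin_tip and jig_hole below 0.005 m), for 0.1 s.
At the end, for the whole second after the job is handed in: Upper half shut within 0.015 rad; slim pin in both holes within 4 mm of the axis, upright within 0.12 rad, collar home within 3.5 mm; fingers still on the pin (over 2 N), its collar pressing the upper half with over 3 N; the limb still in its nest (value of joint jig_lid below 0.015 rad and z of slim_pin_tip in the frame of jig below 0.0155 m and horizontal distance between slim_pin_tip and jig_hole below 0.004 m and angle between slim_pin_tip's own z axis and vertical below 0.12 rad and contact force between the fingers and slim_pin above 2 N and contact force between slim_pin and jig_lid above 3 N and z of limb_work_mid in the frame of jig below 0.045 m and horizontal distance between limb_work_mid and jig below 0.02 m); the arm keeps its last pose, push and grip.
It fails at once if the thick pin was pulled out of its place (distance of thick_pin_grip from where it was at the start of the episode above 0.02 m).
It fails at once if a bystander was pushed away (distance of any of limb_one, limb_two, sanding from where it was at the start of the episode above 0.03 m).
It also fails if it takes over 61 s, if anything falls off the work surface, if the arm or the gripper's body presses on something with over 40 N, if the wrist force passes 120 N, or if a joint passes its speed limit or range.

## Robot

A 7-joint arm with a two-finger parallel gripper is mounted at the origin on a cart in front of the work surface, level with it; the furniture and walls round the work are solid. World frame = base frame: x ahead of the robot, y to its left, z up, the work surface at z = 0. Lengths are in m, angles in rad, forces in N, time in s.
With the tool pointing down it reaches from about 0.4 to 0.85 m from the base axis. Payload 10.4 kg.
Tool frame: the origin (TCP) lies between the finger pads; the fingertips stand ahead of it and the grasp point (between the pads) lies 3 mm ahead of it (r.tips_ahead is the z of the fingertips in the tool frame, in m); z points along the fingers, y is the line along which they close (so a half turn about z gives the same grasp; the last joint's range is limited). The gripper opens to 87 mm and grips with 3 to 60 N. Pads are 19 mm wide; open, the fingers measure 117 mm over their backs; the gripper's body (75 mm by 190 mm) begins 51 mm behind the grasp point.
Start: joints at [1.295, 0.332, -0.065, 1.46, 0.022, 1.35, -0.088], TCP at [0.156, -0.605, 0.245] pointing down, gripper open.
Joint ranges: [-2.6, 2.6], [-0.5, 2.12], [-1.47, 1.34], [0.16, 2.42], [-1.27, 4.41], [0.06, 2.06], [-2.6, 2.6]. Speed limits (rad/s): [2.22, 2.22, 2.79, 2.79, 3.14, 3.14, 3.14].

## Interface

Orientations are given as a unit quaternion [x, y, z, w].
In Python, from bench import telemetry, camera, get_calibration, r gives the robot as it stands.
- The arm moves only by the tool drive_tool, never from a script. Its argument "series" is one flat list of numbers, 7 for each row, row after row: the turn, a rotation vector about the tool's x, y, z in units of 5 degrees (1.0 is 5 degrees), then the shift along the tool's x, y, z in units of 40 mm (1.0 is 40 mm), then the opening, from -1 (shut) to 1 (fully open). A call has 1 to 10 rows; each row is the pose to reach, as a shift and turn from the pose commanded when the call began, along the tool's axes at that moment; what a row does not reach only later rows make up. A row lasts 1/12 s, in which the tool goes at most 41.7 mm and 7.16 degrees, less where a joint would pass 70% of its speed; a pose out of reach is approached as far as the arm can. A call with a gripper value outside its range is refused whole. The fingers move at their own pace and stop on an object; "grip_force" is the grip in N (left out, the last holds). Time passes only in rows, so rows that repeat a pose let the fingers close. It gives the time, the measured TCP pose, the force, the opening and the grip force at its end, in the units of the state.
- telemetry.read_state(): the state, without advancing time (a new reading comes with each control period).
- camera(name): name is "scene" or "top"; returns the picture (384x512x3 uint8, red, green, blue); there is no depth.
- get_calibration(name): a dict with "fovy" (degrees; the focal length in pixels is half the picture's height over the tangent of half this angle, whatever the lens; pixels are square), "cx", "cy" (the principal point, pixels), "xyz" and "rotation" of the camera in the world. Camera axes: x right, y up, looking along -z (the intrinsics and any distortion apply to the point x, -y, -z); pixel columns grow to the right and rows downward; lengths in m; the calibration is good to about 2 mm. A picture is of the moment at which its call begins. get_calibration takes no time and is no camera call.
- r.close_job(): hands the job in; it is judged then, once.
The state is a dict: "time": time; "joint_positions": joint angles; "joint_vel": joint speeds; "joint_torque": joint torques, N m; "ee_pos": TCP position; "eef_rot": TCP orientation; "ft_force": force on the tool from outside, world axes, zero at the start; "torque": the same for the moment, N m; "width": finger opening in m; "grip_force": force on a finger pad.
Only numpy, scipy, OpenCV 4.12 (cv2) and the standard library are available. Lean on these libraries where they do the work, as an engineer would, in place of code of your own. Each camera call takes 0.05 s, during which the arm holds its last target. There are 200 camera calls.

## Working session

There is one attempt and no reset: what is moved stays moved. The work goes in short steps, Python scripts to look and compute and a tool call to move; the robot and the scene stay as the last step left them, time stands still between calls to the robot, and variables do not carry over. Pictures are saved under pics/ and viewed, at most 10 in all, crops included, and the job is handed in when it is done.

Besides the shell and the picture viewer there is one more tool, called after "Call:" in YAML: its name, and indented under it one key for each argument. drive_tool: Moves the arm, as the interface text tells. Its arguments: {"type":"object","properties":{"series":{"type":"array"},"grip_force":{"type":"number"}},"required":["series"]}

```bash
mkdir -p pics; ls; python3 - <<'E'
from bench import telemetry, camera, get_calibration, r
import cv2
s=telemetry.read_state(); print(s); print(r.tips_ahead)
for n in("scene","top"):
    c=get_calibration(n); print(n,c)
    im=camera(n); cv2.imwrite(f"pics/{n}0.png",cv2.resize(im[:,:,::-1],(800,600),interpolation=cv2.INTER_CUBIC)); cv2.imwrite(f"pics/{n}0raw.png",im[:,:,::-1])
E
```

```text
pics
{'time': 0.0, 'joint_positions': array([ 1.29538534,  0.33286953, -0.06469374,  1.46093229,  0.02156883,
        1.34991595, -0.08845995]), 'joint_vel': array([-0.00065643,  0.00105009, -0.00114557, -0.00045375, -0.00237324,
       -0.00171393,  0.00023974]), 'joint_torque': array([-1.21675974e-03, -6.23253679e+01,  2.41070084e-02, -3.89884830e+01,
       -6.15785806e-02,  3.99017881e-02,  1.38790333e-04]), 'ee_pos': array([ 0.15624066, -0.60478511,  0.24375967]), 'eef_rot': array([ 9.92018173e-01,  1.26092952e-01, -1.09337526e-04, -7.07200155e-04]), 'ft_force': array([ 0.63171655, -0.1726768 ,  0.22610792]), 'torque': array([0.02462654, 0.021943  , 0.01911324]), 'grip_force': 0.0, 'width': 0.08694147367021678}
0.022
scene {'fovy': 45.06194177360323, 'cx': 256.6517195257284, 'cy': 186.06458375840052, 'xyz': array([-0.16031818,  0.54243483,  1.01037795]), 'rotation': array([-0.17611029,  0.33780849,  0.82500656, -0.41741438])}
top {'fovy': 47.53708262946227, 'cx': 246.48171652228265, 'cy': 192.0774997002248, 'xyz': array([ 0.4047724 , -0.03014718,  1.43206623]), 'rotation': array([-0.05886776,  0.04614965,  0.71401708, -0.69612097])}
```

View pics/scene0.png

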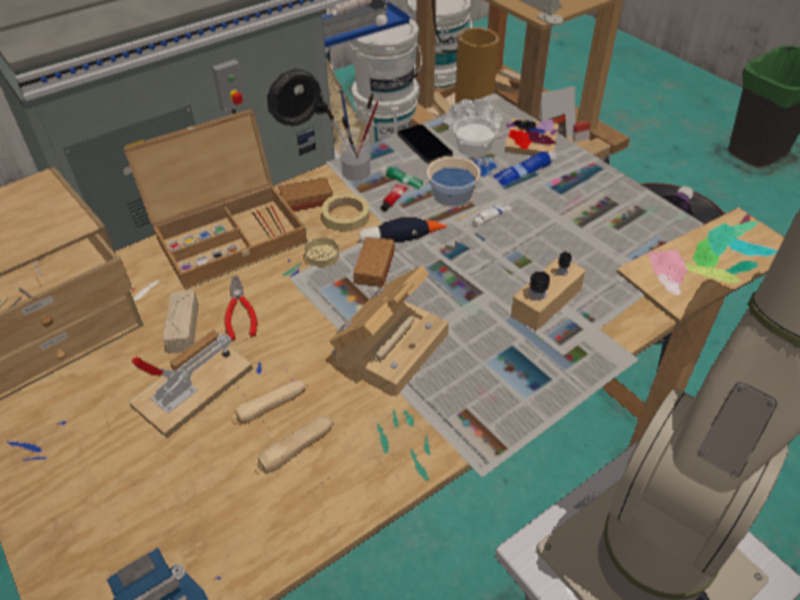

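View pics/top0.png

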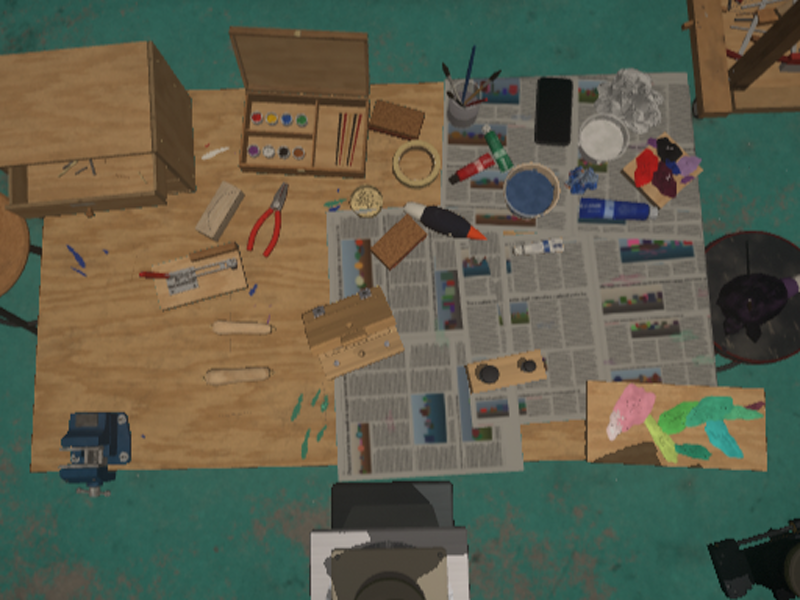

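The scene picture shows the jig open at about (390,335) and the pin block at about (548,290). In the top view the jig is at about (353,333), the large knob at (487,373) and the small one at (525,365). The small right-hand one is the slim pin. Next I'll take enlarged crops.

```bash
python3 - <<'E'
import cv2,numpy as np
s=cv2.imread("pics/scene0raw.png");t=cv2.imread("pics/top0raw.png")
def c(im,x,y,w,h,W,H): return cv2.resize(im[y:y+h,x:x+w],(W,H),interpolation=cv2.INTER_CUBIC)
# all 5x
a=c(t,185,175,80,70,400,350);b=c(s,205,165,80,90,400,450)
d=c(t,290,215,80,50,400,250);e=c(s,320,150,80,30+0+0,400,150)
e=c(s,322,155,60,56,300,280)
out=np.zeros((600,800,3),np.uint8)
out[:350,:400]=a; out[350:600,:400]=d
out[0:320,400:800]=c(s,205,167,80,64+0,400,320); out[320:600,400:700]=e
cv2.imwrite("pics/crop1.png",out)
E
```

```text
(no output)
```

View pics/crop1.png

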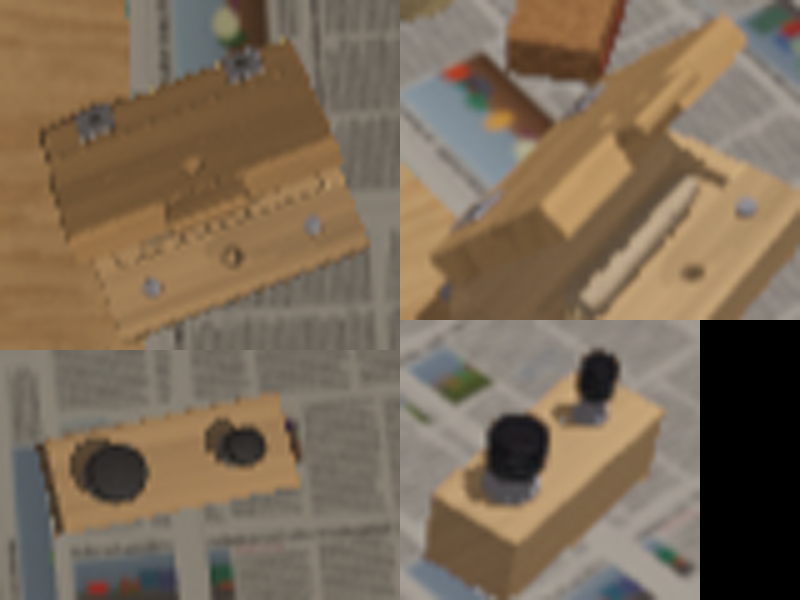

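The crops show the two plungers (152,288) and (313,226) with the jig hole (231,257) in the top crop. The slim knob is at (242,447) in the top crop and (598,377) in the scene crop. The limb lies in its nest. Next I triangulate.

```bash
cat > h.py <<'E'
import cv2,numpy as np
from bench import telemetry,camera,get_calibration,r
from scipy.spatial.transform import Rotation as R
def ray(n,u,v):
    c=get_calibration(n); f=192/np.tan(np.radians(c['fovy']/2))
    d=R.from_quat(c['rotation']).apply([(u-c['cx'])/f,-(v-c['cy'])/f,-1]); return np.array(c['xyz']),d
def plane(n,u,v,z):
    o,d=ray(n,u,v); return o+d*(z-o[2])/d[2]
def tri(a,b):
    o,d=ray('scene',*a);p,e=ray('top',*b)
    t=np.linalg.lstsq(np.c_[d,-e],p-o,rcond=None)[0]; A=o+d*t[0];B=p+e*t[1]; return (A+B)/2,np.linalg.norm(A-B)
def proj(n,P):
    c=get_calibration(n); f=192/np.tan(np.radians(c['fovy']/2))
    q=R.from_quat(c['rotation']).inv().apply(np.atleast_2d(P)-c['xyz']); return np.c_[c['cx']-f*q[:,0]/q[:,2],c['cy']+f*q[:,1]/q[:,2]]
def blob(im,box,thr):
    x,y,w,h=box; g=im[y:y+h,x:x+w].max(2); m=(g<thr).astype(np.uint8)
    k,l,st,ce=cv2.connectedComponentsWithStats(m); return [(s[4],s[2],s[3],*(np.round(c+[x,y],2))) for s,c in zip(st[1:],ce[1:]) if s[4]>3]
E
python3 - <<'E'
from h import *
np.set_printoptions(precision=4,suppress=True)
s=cv2.imread("pics/scene0raw.png");t=cv2.imread("pics/top0raw.png")
for th in(45,60,75): print(th,'top',blob(t,(300,220,50,30),th),'\n scene',blob(s,(335,155,45,45),th))
for th in(90,105,120):print(th,'hole',blob(t,(225,220,12,12),th),blob(s,(256,215,14,13),th))
T=lambda x,y:(( x+.5)/5-.5+185,(y+.5)/5-.5+175)
S=lambda x,y:((x-400+.5)/5-.5+205,(y+.5)/5-.5+167)
a=plane('top',*T(152,288),.041);b=plane('top',*T(313,226),.041);h=plane('top',*T(231,257),.036)
print('plungers',a,b,'mid',(a+b)/2,np.linalg.norm(a-b),'hole',h,'yaw of jig y',np.degrees(np.arctan2(*(a-b)[[1,0]])))
print('hole scene',plane('scene',*S(693,272),.036),'plR scene',plane('scene',*S(745,207),.041))
E
```

```text
45 top [(np.int32(10), np.int32(6), np.int32(6), np.float64(336.7), np.float64(232.6)), (np.int32(10), np.int32(4), np.int32(7), np.float64(308.1), np.float64(237.9))] 
 scene [(np.int32(50), np.int32(7), np.int32(9), np.float64(361.06), np.float64(165.94)), (np.int32(115), np.int32(11), np.int32(12), np.float64(344.81), np.float64(180.35))]
60 top [(np.int32(47), np.int32(9), np.int32(7), np.float64(338.0), np.float64(233.74)), (np.int32(103), np.int32(12), np.int32(11), np.float64(312.38), np.float64(238.96))] 
 scene [(np.int32(58), np.int32(7), np.int32(10), np.float64(361.03), np.float64(166.26)), (np.int32(131), np.int32(11), np.int32(14), np.float64(344.89), np.float64(180.42))]
75 top [(np.int32(56), np.int32(10), np.int32(7), np.float64(337.64), np.float64(233.86)), (np.int32(117), np.int32(13), np.int32(11), np.float64(312.42), np.float64(239.1)), (np.int32(9), np.int32(2), np.int32(8), np.float64(300.33), np.float64(245.67))] 
 scene [(np.int32(69), np.int32(8), np.int32(12), np.float64(361.09), np.float64(166.28)), (np.int32(142), np.int32(13), np.int32(14), np.float64(344.77), np.float64(180.49))]
90 hole [] []
105 hole [] []
120 hole [(np.int32(4), np.int32(2), np.int32(3), np.float64(232.25), np.float64(226.0))] [(np.int32(4), np.int32(3), np.int32(2), np.float64(263.0), np.float64(221.25))]
plungers [0.4868 0.0959 0.041 ] [ 0.5238 -0.0077  0.041 ] mid [0.5053 0.0441 0.041 ] 0.10997319059292028 hole [0.5057 0.0454 0.036 ] yaw of jig y 109.63305830528958
hole scene [0.5053 0.0446 0.036 ] plR scene [ 0.5229 -0.0051  0.041 ]
```

```bash
python3 - <<'E'
from h import *
np.set_printoptions(precision=4,suppress=True)
T=lambda p:(p+.5-[185,175])*5-.5
S=lambda p:(p+.5-[205,167])*5-.5+[400,0]
print('knob',tri((361.05,166.2),(338.1,233.8)), plane('top',338.1,233.8,.09),'thick',tri((344.85,180.4),(312.4,239.0)))
yaw=np.radians(19.6); X=np.array([np.cos(yaw),np.sin(yaw),0]);Y=np.array([-X[1],X[0],0]);Z=np.array([0,0,1.])
o=np.array([.5055,.0446,0])+.04*X
def P(th,l,h,y): return o+(.065-l*np.cos(th)+h*np.sin(th))*X+y*Y+(.036+l*np.sin(th)+h*np.cos(th))*Z
for th in np.arange(.7,1.21,.1):
  A=np.array([P(th,.105,.022,0),P(th,.158,.022,.025),P(th,.158,.022,-.025),P(th,.13,.022,.085),P(th,.13,.022,-.085)])
  print(round(th,2),T(proj('top',A)).round().tolist(),S(proj('scene',A)).round().tolist(), A[0])
E
```

```text
knob (array([ 0.4697, -0.2863,  0.0855]), np.float64(0.00046676552825473163)) [ 0.4696 -0.2853  0.09  ] thick (array([ 0.4556, -0.2073,  0.0846]), np.float64(0.0011411657920174182))
0.7 [[202.0, 187.0], [182.0, 261.0], [262.0, 230.0], [78.0, 266.0], [344.0, 163.0]] [[632.0, 138.0], [669.0, 153.0], [722.0, 95.0], [567.0, 232.0], [749.0, 38.0]] [0.5421 0.0576 0.1205]
0.8 [[196.0, 173.0], [174.0, 240.0], [254.0, 209.0], [70.0, 248.0], [338.0, 146.0]] [[619.0, 123.0], [648.0, 129.0], [703.0, 72.0], [549.0, 213.0], [734.0, 20.0]] [0.5504 0.0606 0.1266]
0.9 [[190.0, 157.0], [164.0, 217.0], [245.0, 186.0], [62.0, 230.0], [331.0, 127.0]] [[604.0, 109.0], [626.0, 107.0], [681.0, 50.0], [531.0, 194.0], [716.0, 3.0]] [0.5592 0.0637 0.1319]
1.0 [[184.0, 141.0], [155.0, 193.0], [236.0, 162.0], [54.0, 210.0], [324.0, 107.0]] [[589.0, 96.0], [603.0, 85.0], [659.0, 29.0], [511.0, 177.0], [698.0, -13.0]] [0.5684 0.067  0.1362]
1.1 [[177.0, 125.0], [145.0, 168.0], [226.0, 137.0], [46.0, 190.0], [316.0, 86.0]] [[573.0, 84.0], [579.0, 66.0], [635.0, 10.0], [491.0, 161.0], [680.0, -28.0]] [0.578  0.0704 0.1396]
1.2 [[171.0, 108.0], [135.0, 143.0], [216.0, 112.0], [37.0, 169.0], [308.0, 65.0]] [[557.0, 73.0], [555.0, 48.0], [611.0, -8.0], [470.0, 146.0], [660.0, -41.0]] [0.5879 0.0739 0.1418]
```

```bash
cat >> h.py <<'E'
np.set_printoptions(precision=3,suppress=True)
yaw=np.radians(19.6); X=np.array([np.cos(yaw),np.sin(yaw),0]);Y=np.array([-X[1],X[0],0]);Z=np.array([0,0,1.])
HOLE=np.array([.5055,.0446,.036]); O=HOLE+.04*X-.036*Z
KNOB=np.array([.4697,-.2860,.087])
def units(pts):
    s=telemetry.read_state(); return R.from_quat(s['eef_rot']).inv().apply(np.atleast_2d(pts)-s['ee_pos'])/.04
def tabtcp(th,dx=.008):
    x=.065-.142*np.cos(th)+.022*np.sin(th)+dx; z=.036+.142*np.sin(th)+.022*np.cos(th); return O+x*X+(z+.022)*Z
E
python3 - <<'E'
from h import *
A=tabtcp(1.0);A[2]=.24
print(A,units(A))
E
```

```text
[0.557 0.063 0.24 ] [[ 13.879 -13.658   0.113]]
```

Call:
drive_tool:
  series: [0,0,-0.1,1.0,-1.0,0,-1,0,0,-0.2,1.5,-1.5,0,-1,0,0,-0.3,2.1,-2.1,0,-1,0,0,-0.4,2.8,-2.8,0,-1,0,0,-0.5,3.5,-3.5,0,-1,0,0,-0.6,4.2,-4.2,0,-1,0,0,-0.7,4.9,-4.9,0,-1,0,0,-0.8,5.6,-5.6,0,-1,0,0,-0.9,6.3,-6.3,0,-1,0,0,-1.0,7.0,-7.0,0,-1]
  grip_force: 40

```text
time: 0.93
ee_pos: [0.3578, -0.2621, 0.2444]
eef_rot: [0.986, 0.169, -0.0, 0.0]
ft_force: [0.6, 0.2, -0.3]
width: 0.0287
grip_force: 0.0
```

```bash
python3 - <<'E'
from h import *
A=tabtcp(1.0);A[2]=.24
print(units(A))
E
```

```text
[[ 7.411 -5.997  0.107]]
```

Call:
drive_tool:
  series: [0,0,0,0.8,-0.6,0,-1,0,0,0,1.6,-1.3,0,-1,0,0,0,2.4,-1.9,0,-1,0,0,0,3.2,-2.6,0,-1,0,0,0,4.0,-3.2,0,-1,0,0,0,4.8,-3.9,0,-1,0,0,0,5.6,-4.5,0,-1,0,0,0,6.4,-5.2,0,-1,0,0,0,7.0,-5.7,0,-1,0,0,0,7.4,-6.0,0.1,-1]

```text
time: 1.77
ee_pos: [0.5573, 0.0652, 0.2408]
eef_rot: [0.985, 0.171, 0.001, -0.001]
ft_force: [-0.4, -0.2, 0.9]
width: 0.0002
grip_force: 0.0
```

```bash
python3 - <<'E'
from h import *
print(telemetry.read_state()['ee_pos'])
for th in np.arange(1.0,-.01,-.05): print(round(th,2),units(tabtcp(th))[0])
im=camera('scene');cv2.imwrite('pics/s1.png',cv2.resize(im[150:270,190:350,::-1],(800,600),interpolation=cv2.INTER_CUBIC))
E
```

```text
[0.557 0.065 0.241]
1.0 [-0.025  0.051  1.286]
0.95 [-0.187  0.051  1.362]
0.9 [-0.346  0.051  1.447]
0.85 [-0.5    0.051  1.539]
0.8 [-0.649  0.051  1.639]
0.75 [-0.793  0.051  1.747]
0.7 [-0.931  0.051  1.861]
0.65 [-1.064  0.051  1.982]
0.6 [-1.19   0.051  2.11 ]
0.55 [-1.31   0.051  2.244]
0.5 [-1.423  0.051  2.383]
0.45 [-1.529  0.051  2.529]
0.4 [-1.627  0.051  2.679]
0.35 [-1.718  0.051  2.834]
0.3 [-1.801  0.051  2.993]
0.25 [-1.876  0.051  3.156]
0.2 [-1.942  0.051  3.323]
0.15 [-2.001  0.051  3.493]
0.1 [-2.05   0.052  3.666]
0.05 [-2.091  0.052  3.84 ]
-0.0 [-2.123  0.052  4.017]
```

View pics/s1.png

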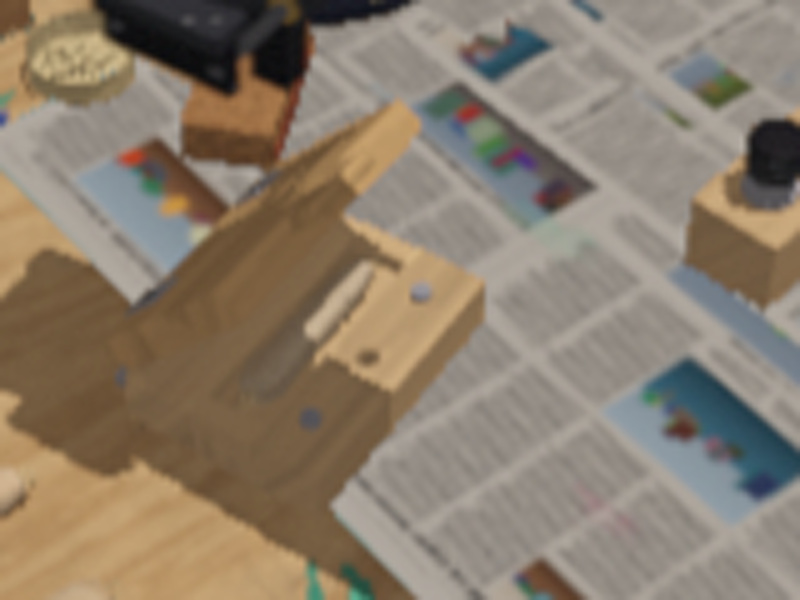

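The picture shows the gripper at (230,50) above and behind the lid, with the lid's free edge at about (400,110). The tool is clear, so I can go down on the tab along the arc.

Call:
drive_tool:
  series: [0,0,0,0,0,0.5,-1,0,0,0,0,0,1.0,-1,0,0,0,0,0,1.3,-1,0,0,0,-0.2,0,1.36,-1,0,0,0,-0.35,0,1.45,-1,0,0,0,-0.5,0,1.54,-1,0,0,0,-0.65,0,1.64,-1,0,0,0,-0.8,0,1.75,-1,0,0,0,-0.93,0,1.86,-1,0,0,0,-1.06,0,1.98,-1]

```text
time: 2.65
ee_pos: [0.5161, 0.0465, 0.1613]
eef_rot: [0.986, 0.169, 0.0, 0.0]
ft_force: [0.5, 0.3, -0.1]
width: 0.0005
grip_force: 0.3
```

```bash
python3 - <<'E'
from h import *
s=telemetry.read_state();print(s['ee_pos'],s['ft_force'])
for th in np.arange(.65,-.01,-.05): print(round(th,2),units(tabtcp(th))[0])
im=camera('scene');cv2.imwrite('pics/s2.png',cv2.resize(im[150:270,190:350,::-1],(800,600),interpolation=cv2.INTER_CUBIC))
E
```

```text
[0.516 0.046 0.161] [ 0.474  0.321 -0.137]
0.65 [ 0.067 -0.045 -0.003]
0.6 [-0.06  -0.045  0.125]
0.55 [-0.179 -0.045  0.259]
0.5 [-0.292 -0.044  0.399]
0.45 [-0.398 -0.044  0.544]
0.4 [-0.496 -0.044  0.694]
0.35 [-0.587 -0.044  0.849]
0.3 [-0.67  -0.044  1.008]
0.25 [-0.745 -0.044  1.172]
0.2 [-0.811 -0.044  1.339]
0.15 [-0.869 -0.044  1.508]
0.1 [-0.919 -0.044  1.681]
0.05 [-0.96  -0.044  1.856]
-0.0 [-0.992 -0.044  2.033]
```

View pics/s2.png

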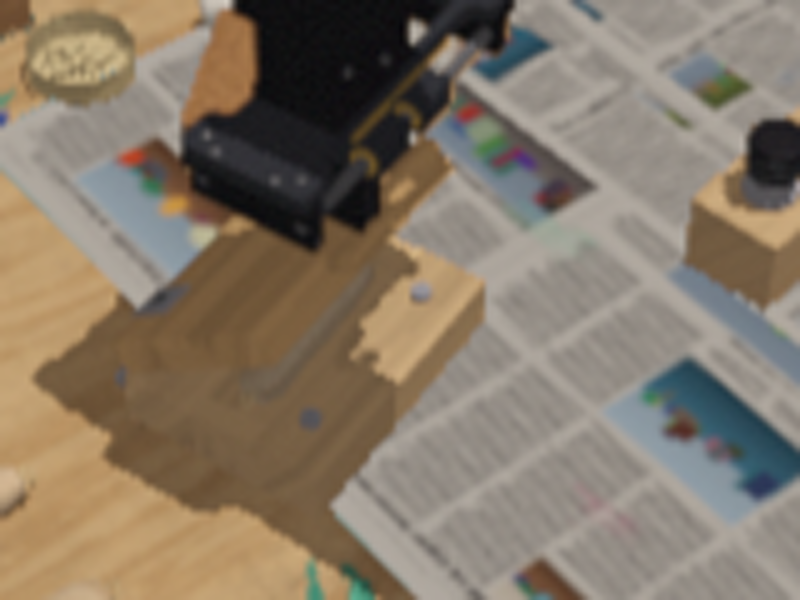

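The lid edge has moved down, to about (440,160), and the fingers are behind the tab near (350,210). I'll keep following the arc.

Call:
drive_tool:
  series: [0,0,0,-0.12,0,0.2,-1,0,0,0,-0.25,0,0.36,-1,0,0,0,-0.4,0,0.54,-1,0,0,0,-0.5,0,0.7,-1,0,0,0,-0.6,0,0.85,-1,0,0,0,-0.67,0,1.0,-1,0,0,0,-0.75,0,1.17,-1,0,0,0,-0.81,0,1.34,-1,0,0,0,-0.87,0,1.51,-1,0,0,0,-0.92,0,1.68,-1]

```text
time: 3.53
ee_pos: [0.4816, 0.0345, 0.0934]
eef_rot: [0.986, 0.169, 0.0, 0.0]
ft_force: [0.6, 1.2, 0.5]
width: 0.0006
grip_force: 0.2
```

Call:
drive_tool:
  series: [0,0,0,-0.02,0,0.07,-1,0,0,0,-0.04,0,0.14,-1,0,0,0,-0.04,0,0.2,-1,0,0,0,-0.04,0,0.25,-1,0,0,0,-0.04,0,0.25,-1,0,0,0,-0.04,0,0.25,-1]

```text
time: 4.03
ee_pos: [0.4804, 0.034, 0.0842]
eef_rot: [0.986, 0.169, 0.0, 0.0]
ft_force: [-1.7, -0.2, 2.1]
width: 0.0003
grip_force: 1.0
```

Call:
drive_tool:
  series: [0,0,0,0,0,-0.5,-1,0,0,0,0,0.2,-1.2,-1,0,0,0,0,0.8,-2.0,-0.5,0,0,0,0,1.6,-2.3,0,0,0,0,0,2.4,-2.3,0.15,0,0,0,0,3.2,-2.3,0.15,0,0,0,0,4.0,-2.3,0.15,0,0,0,0,4.8,-2.3,0.15,0,0,0,0,5.6,-2.3,0.15,0,0,0,0,6.0,-2.3,0.15]

```text
time: 4.87
ee_pos: [0.5609, -0.1969, 0.1759]
eef_rot: [0.986, 0.167, 0.0, 0.001]
ft_force: [0.3, 0.5, 0.0]
width: 0.0453
grip_force: 0.0
```

```bash
python3 - <<'E'
from h import *
s=telemetry.read_state();print(s['ee_pos'],s['ft_force'],s['width'])
print(units(KNOB-[0,0,-.003+.0]))
a=camera('scene');b=camera('top')
cv2.imwrite('pics/s3raw.png',a[:,:,::-1]);cv2.imwrite('pics/t3raw.png',b[:,:,::-1])
o=np.hstack([cv2.resize(i,(400,400),interpolation=cv2.INTER_CUBIC) for i in(a[165:255,200:290],b[170:250,185:265])])
cv2.imwrite('pics/c3.png',o[:,:,::-1])
T=lambda p:(p+.5-[185,170])*5-.5+[400,0]
S=lambda p:(p+.5-[200,165])*400/90-.5
lh=HOLE+[0,0,.022+.0047]-X*-.0
print(S(proj('scene',lh)),T(proj('top',lh)))
E
```

```text
[ 0.561 -0.197  0.176] [0.302 0.486 0.04 ] 0.04525010526475436
[[-2.887  1.348  2.15 ]]
[[282.504 221.994]] [[629.884 279.24 ]]
```

View pics/c3.png

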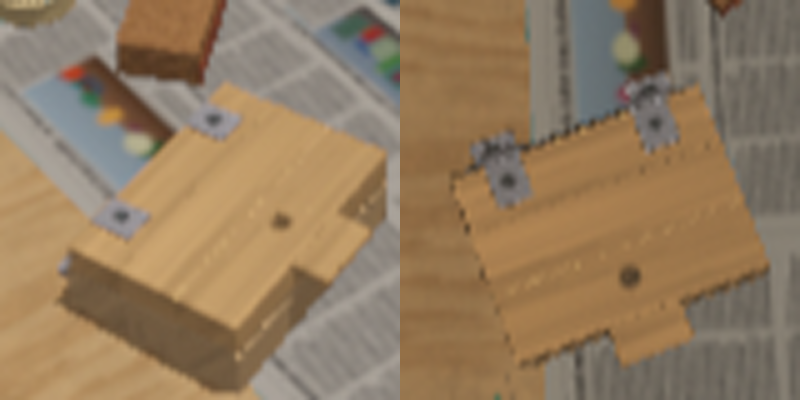

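The lid lies shut on the plungers. Its hole shows at (282,220) in the scene half and (629,276) in the top half, within about 2 mm of prediction. I'll refine the hole position while moving over the slim pin.

```bash
python3 - <<'E'
from h import *
a=cv2.imread('pics/s3raw.png');b=cv2.imread('pics/t3raw.png')
def dark(im,c,rad=4):
    x,y=c; g=im[y-rad:y+rad+1,x-rad:x+rad+1].astype(float).mean(2); w=np.clip(np.percentile(g,70)-15-g,0,None)
    yy,xx=np.mgrid[-rad:rad+1,-rad:rad+1]; return x+(w*xx).sum()/w.sum(),y+(w*yy).sum()/w.sum()
s=dark(a,(263,214));t=dark(b,(230,225))
print(s,t,tri(s,t),plane('scene',*s,.0625),plane('top',*t,.0625))
E
```

```text
(np.float64(262.86514195583595), np.float64(214.43611987381703)) (np.float64(230.5521523178808), np.float64(224.8998344370861)) (array([0.507, 0.045, 0.062]), np.float64(0.0003140755217147483)) [0.507 0.045 0.062] [0.507 0.045 0.062]
```

Call:
drive_tool:
  series: [0,0,0,-0.6,0.3,0,0.15,0,0,0,-1.2,0.6,0,0.15,0,0,0,-1.8,0.85,0,0.15,0,0,0,-2.4,1.1,0,0.15,0,0,0,-2.8,1.3,0,0.15,0,0,0,-2.88,1.35,0,0.15,0,0,0,-2.88,1.35,0.2,0.15,0,0,0,-2.88,1.35,0.4,0.15,0,0,0,-2.88,1.35,0.5,0.15,0,0,0,-2.88,1.35,0.5,0.15]

```text
time: 5.8
ee_pos: [0.4699, -0.2798, 0.1545]
eef_rot: [0.985, 0.17, -0.001, -0.001]
ft_force: [-0.3, 0.0, -0.6]
width: 0.05
grip_force: 0.0
```

```bash
python3 - <<'E'
from h import *
s=telemetry.read_state();print(s['ee_pos'],s['ft_force'],s['width'])
print(units(KNOB+[0,0,.003]))
a=camera('scene')
cv2.imwrite('pics/c4.png',cv2.resize(a[120:200,310:410,::-1],(800,640),interpolation=cv2.INTER_CUBIC)[:600])
E
```

```text
[ 0.47  -0.28   0.155] [-0.301  0.046 -0.627] 0.04998560813663154
[[-0.057  0.148  1.613]]
```

View pics/c4.png

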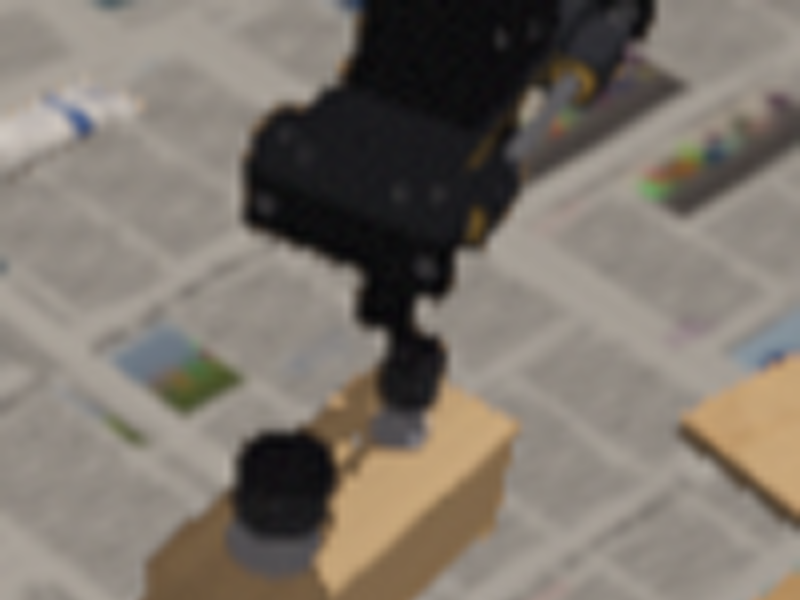

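The fingers are above the slim knob at (410,370). A small lateral correction, then descend and grip.

Call:
drive_tool:
  series: [0,0,0,-0.06,0.15,0.1,0.15,0,0,0,-0.06,0.15,0.4,0.15,0,0,0,-0.06,0.15,0.7,0.15,0,0,0,-0.06,0.15,1.0,0.15,0,0,0,-0.06,0.15,1.3,0.15,0,0,0,-0.06,0.15,1.5,0.15,0,0,0,-0.06,0.15,1.6,0.15,0,0,0,-0.06,0.15,1.6,0.15,0,0,0,-0.06,0.15,1.6,-0.2,0,0,0,-0.06,0.15,1.6,-0.35]

```text
time: 6.68
ee_pos: [0.4699, -0.2882, 0.0927]
eef_rot: [0.986, 0.169, 0.0, 0.0]
ft_force: [0.2, 0.1, 0.2]
width: 0.0432
grip_force: 0.0
```

Call:
drive_tool:
  series: [0,0,0,0,0,0,-0.6,0,0,0,0,0,0,-0.8,0,0,0,0,0,0,-1,0,0,0,0,0,0,-1,0,0,0,0,0,0,-1]

```text
time: 7.1
ee_pos: [0.4696, -0.2881, 0.0925]
eef_rot: [0.986, 0.169, 0.0, 0.0]
ft_force: [0.0, 1.3, 3.1]
width: 0.0233
grip_force: 39.9
```

```bash
python3 - <<'E'
from h import *
s=telemetry.read_state();print(s['ee_pos'],s['ft_force'],s['torque'],s['width'],s['grip_force'])
print(units(KNOB+[0,0,.003]), R.from_quat(s['eef_rot']).as_matrix())
b=camera('top');a=camera('scene')
print(blob(b[:,:,::-1],(300,220,50,30),60)[:4])
E
```

```text
[ 0.47  -0.288  0.092] [0.011 1.251 3.142] [ 0.043  0.038 -0.003] 0.02333318109793709 39.929759544320405
[[ 0.019 -0.048  0.062]] [[ 0.943  0.334  0.   ]
 [ 0.334 -0.943 -0.   ]
 [ 0.     0.    -1.   ]]
[(np.int32(648), np.int32(33), np.int32(29), np.float64(324.96), np.float64(237.58)), (np.int32(81), np.int32(8), np.int32(16), np.float64(343.83), np.float64(226.37))]
```

Call:
drive_tool:
  series: [0,0,0,0,0,0,-1,0,0,0,0,0,0,-1,0,0,0,0,0,-0.3,-1,0,0,0,0,0,-0.6,-1,0,0,0,0,0,-0.9,-1,0,0,0,0,0,-1.2,-1,0,0,0,0,0,-1.5,-1,0,0,0,0,0,-1.8,-1,0,0,0,0,0,-2.1,-1,0,0,0,0,0,-2.1,-1]
  grip_force: 60

```text
time: 8.03
ee_pos: [0.4706, -0.2886, 0.1792]
eef_rot: [0.986, 0.169, 0.001, 0.001]
ft_force: [-0.3, -0.9, -0.6]
width: 0.0224
grip_force: 59.9
```

Call:
drive_tool:
  series: [0,0,0,0.2,-0.4,0,-1,0,0,0,0.5,-1.1,0,-1,0,0,0,0.9,-1.9,0,-1,0,0,0,1.3,-2.7,0,-1,0,0,0,1.7,-3.5,0,-1,0,0,0,2.1,-4.3,0,-1,0,0,0,2.4,-5.0,0,-1,0,0,0,2.7,-5.6,0,-1,0,0,0,2.9,-6.0,0,-1,0,0,0,2.95,-6.1,0,-1]

```text
time: 8.87
ee_pos: [0.4993, -0.0148, 0.1761]
eef_rot: [0.985, 0.172, 0.0, -0.0]
ft_force: [0.5, 0.6, -0.1]
width: 0.0227
grip_force: 59.9
```

```bash
python3 - <<'E'
from h import *
s=telemetry.read_state();print(s['ee_pos'],s['ft_force'],s['torque'],s['width'],s['grip_force'])
a=camera('scene');b=camera('top');cv2.imwrite('pics/s5raw.png',a[:,:,::-1]);cv2.imwrite('pics/t5raw.png',b[:,:,::-1])
tip=s['ee_pos']-[0,0,.0835]; c=proj('scene',tip)[0];print(c, proj('scene',tip+[0,0,.046]), proj('top',tip))
x,y=c.round().astype(int)
cv2.imwrite('pics/c5.png',cv2.resize(a[y-50:y+10,x-40:x+40,::-1],(800,600),interpolation=cv2.INTER_CUBIC));print(x-40,y-50)
E
```

```text
[ 0.499 -0.015  0.176] [ 0.54   0.585 -0.093] [ 0.046  0.025 -0.034] 0.02268796574756177 59.93274073116481
[282.104 198.855] [[282.634 186.955]] [[249.407 226.284]]
242 149
```

View pics/c5.png

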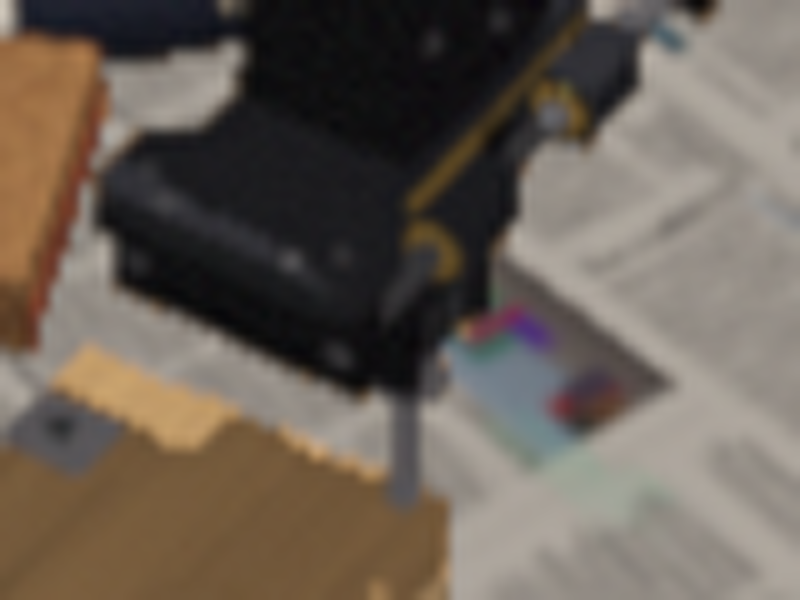

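The pin hangs upright in the fingers with its tip at (404,505), matching the predicted (405,503), so its axis lies on the TCP. Now over the hole.

```bash
python3 - <<'E'
from h import *
print(units(np.r_[HOLE[:2],.16]))
E
```

```text
[[ 0.673 -1.42   0.399]]
```

Call:
drive_tool:
  series: [0,0,0,0.2,-0.4,0,-1,0,0,0,0.4,-0.9,0,-1,0,0,0,0.6,-1.3,0,-1,0,0,0,0.67,-1.42,0,-1,0,0,0,0.67,-1.42,0.2,-1,0,0,0,0.67,-1.42,0.3,-1,0,0,0,0.67,-1.42,0.4,-1,0,0,0,0.67,-1.42,0.4,-1,0,0,0,0.67,-1.42,0.4,-1]

```text
time: 9.72
ee_pos: [0.5054, 0.0427, 0.1597]
eef_rot: [0.986, 0.169, -0.0, 0.0]
ft_force: [0.1, 0.1, 0.1]
width: 0.0224
grip_force: 59.9
```

```bash
python3 - <<'E'
from h import *
for i in range(4):
    s=telemetry.read_state();print(s['ee_pos'],s['ft_force'],s['eef_rot']);a=camera('scene')
print(units(np.r_[HOLE[:2],.16]))
tip=np.r_[s['ee_pos'][:2],s['ee_pos'][2]-.0835]; c=proj('scene',tip)[0];x,y=c.round().astype(int)
lh=np.array([.507,.045,.0625]);print((c+.5-[x-30,y-25])*13.33,(proj('scene',lh)+.5-[x-30,y-25])*13.33)
cv2.imwrite('pics/c6.png',cv2.resize(a[y-25:y+20,x-30:x+30,::-1],(800,600),interpolation=cv2.INTER_CUBIC))
E
```

```text
[0.505 0.043 0.16 ] [0.093 0.062 0.054] [ 0.986  0.169 -0.     0.   ]
[0.506 0.043 0.16 ] [ 0.526 -0.386  0.478] [ 0.986  0.169 -0.     0.   ]
[0.506 0.043 0.16 ] [-0.173 -0.172 -0.782] [0.986 0.169 0.    0.   ]
[0.506 0.043 0.16 ] [-0.308  0.264 -0.688] [0.986 0.169 0.    0.   ]
[[ 0.002 -0.026  0.009]]
[412.872 338.094] [[402.944 384.466]]
```

View pics/c6.png

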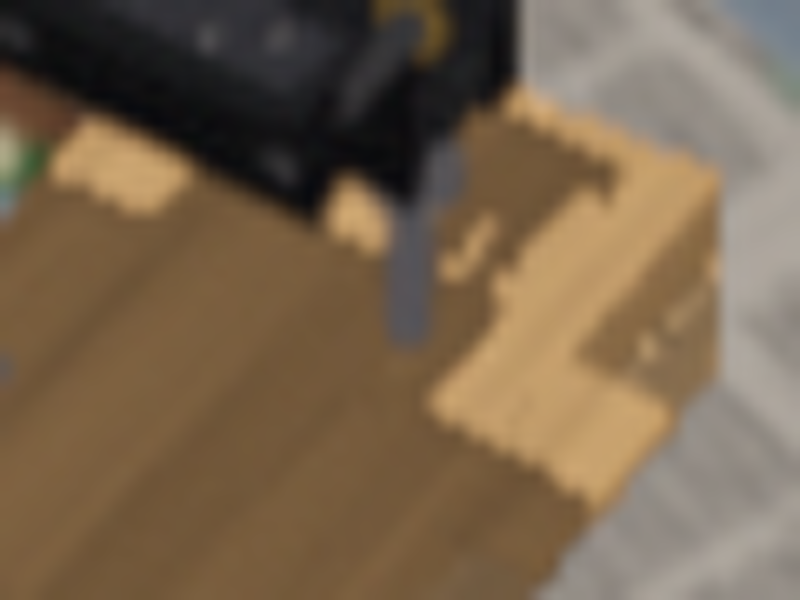

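The pin tip is at (408,335), just above the shadowed lid hole. The measured y is 1 mm short, so I'll correct that and lower to just inside the hole.

Call:
drive_tool:
  series: [0,0,0,0.01,-0.026,0,-1,0,0,0,0.01,-0.026,0.1,-1,0,0,0,0.01,-0.026,0.2,-1,0,0,0,0.01,-0.026,0.3,-1,0,0,0,0.01,-0.026,0.4,-1,0,0,0,0.01,-0.026,0.46,-1,0,0,0,0.01,-0.026,0.46,-1]

```text
time: 10.5
ee_pos: [0.5054, 0.0449, 0.141]
eef_rot: [0.986, 0.169, -0.0, -0.0]
ft_force: [0.1, -0.6, -1.4]
width: 0.0224
grip_force: 59.9
```

No contact force, so the tip is in the lid hole. Continuing down.

Call:
drive_tool:
  series: [0,0,0,0,0,0.1,-1,0,0,0,0,0,0.2,-1,0,0,0,0,0,0.3,-1,0,0,0,0,0,0.4,-1,0,0,0,0,0,0.5,-1,0,0,0,0,0,0.6,-1,0,0,0,0,0,0.65,-1,0,0,0,0,0,0.65,-1]

```text
time: 11.17
ee_pos: [0.5054, 0.0449, 0.1152]
eef_rot: [0.986, 0.169, -0.0, -0.0]
ft_force: [1.0, -0.1, -0.9]
width: 0.0224
grip_force: 59.9
```

Call:
drive_tool:
  series: [0,0,0,0,0,0.1,-1,0,0,0,0,0,0.2,-1,0,0,0,0,0,0.3,-1,0,0,0,0,0,0.37,-1,0,0,0,0,0,0.42,-1,0,0,0,0,0,0.47,-1,0,0,0,0,0,0.52,-1,0,0,0,0,0,0.52,-1]

```text
time: 11.83
ee_pos: [0.5056, 0.0448, 0.0953]
eef_rot: [0.986, 0.169, -0.0, 0.0]
ft_force: [-4.5, -1.1, 9.3]
width: 0.0225
grip_force: 59.9
```

Call:
drive_tool:
  series: [0,0,0,-0.01,0,0.02,-1,0,0,0,-0.01,0,0.04,-1,0,0,0,-0.01,0,0.06,-1,0,0,0,-0.01,0,0.06,-1,0,0,0,-0.01,0,0.06,-1]

```text
time: 12.25
ee_pos: [0.5058, 0.0449, 0.0948]
eef_rot: [0.986, 0.169, 0.0, 0.001]
ft_force: [-12.0, -1.9, 29.8]
width: 0.0226
grip_force: 59.8
```

```bash
python3 - <<'E'
from h import *
for i in range(3):
    s=telemetry.read_state();print(s['ee_pos']*1000,s['ft_force'],s['torque'],s['grip_force']);camera('top')
E
```

```text
[505.795  44.876  94.847] [-12.027  -1.933  29.805] [-0.648  2.784  0.033] 59.79635903611779
[505.793  44.873  94.849] [-12.08   -2.927  31.444] [-0.596  2.765 -0.008] 59.79675290174782
[505.799  44.877  94.854] [-12.358  -1.673  30.033] [-0.661  2.759  0.048] 59.79663387872279
```

It has hit a hard stop at the home height with 30 N. I'll ease the sideways load a little.

Call:
drive_tool:
  series: [0,0,0,-0.01,0,0,-1,0,0,0,-0.02,0,-0.01,-1,0,0,0,-0.02,0,-0.01,-1,0,0,0,-0.02,0,-0.01,-1]

```text
time: 12.73
ee_pos: [0.5055, 0.0448, 0.095]
eef_rot: [0.986, 0.169, 0.001, 0.001]
ft_force: [-7.8, -1.5, 23.0]
width: 0.0226
grip_force: 59.8
```

```bash
python3 - <<'E'
from h import *
s=telemetry.read_state();print(s['ee_pos']*1000,s['ft_force'],s['torque'],s['eef_rot'])
a=camera('scene');x,y=proj('scene',HOLE)[0].round().astype(int)
cv2.imwrite('pics/c7.png',cv2.resize(a[y-40:y+35,x-50:x+50,::-1],(800,600),interpolation=cv2.INTER_CUBIC))
E
```

```text
[505.542  44.816  95.008] [-7.779 -1.474 22.981] [-0.349  1.623 -0.052] [0.986 0.169 0.001 0.001]
```

View pics/c7.png

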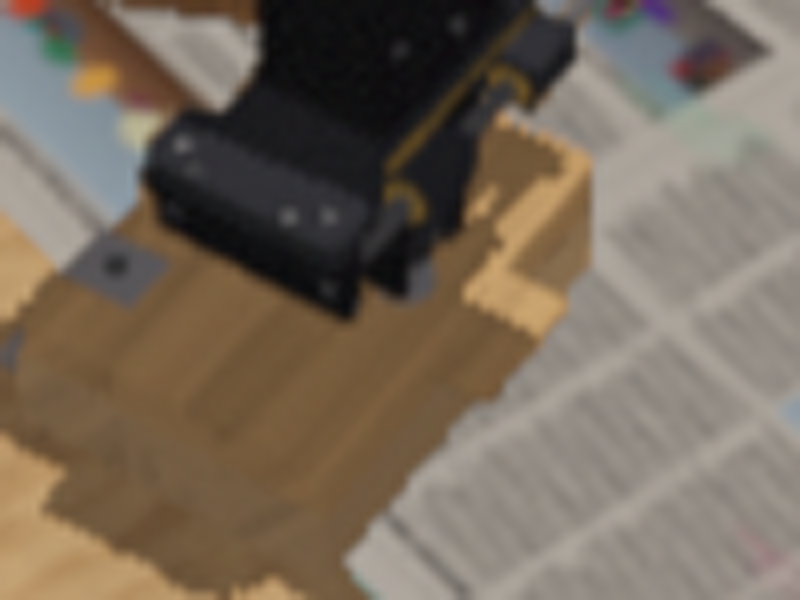

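The collar sits on the lid at (415,285) with the halves shut, pressing steadily at 23 N at home height. Handing in.

```bash
python3 -c "
from bench import r
print(r.close_job())"
```

```text
the job is handed in; nothing more can be done
None
```

I handed the job in with the jig shut and the slim pin home in both holes; the gripper is still holding its knob and pressing down with about 23 N. The thick pin and the objects lying around were never gripped or deliberately touched. The hand-in gave no verdict, so I can't confirm that it passed.

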